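# Count the tray of cells and print its ticket

### The arm

A 6-joint arm with a two-finger parallel gripper is mounted at the origin on the work surface. World frame = base frame: x ahead of the robot, y to its left, z up, the work surface at z = 0. Lengths are in mm, angles in rad, forces in N, time in s.
With the tool pointing down it reaches from about 350 to 975 mm from the base axis. Payload 7.1 kg.
Tool frame: the origin (TCP) lies at the centre of the arm's flange, where the gripper is bolted on; the fingertips stand 182 mm ahead of it and the grasp point (between the pads) lies 163 mm ahead of it; z points along the fingers, y is the line along which they close (so a half turn about z gives the same grasp; the last joint's range is limited). The gripper opens to 88 mm and grips with 3 to 60 N. Pads are 20 mm wide; open, the fingers measure 115 mm over their backs; the gripper's body (75 mm by 178 mm) begins 61 mm behind the grasp point.
Start: joints at [-1.132, 0.423, 1.63, -0, 1.089, -0.019], TCP at [276.25, -560.618, 404.675] pointing down, gripper open.
Joint ranges: [-3, 3], [-0.9, 2.11], [0.09, 2.58], [-1.31, 4.45], [0.11, 2.69], [-2.54, 2.54]. Speed limits (rad/s): [2.39, 2.39, 3.01, 3.14, 3.14, 3.14].

### API

Orientations are given as a rotation vector (axis times angle).
In Python, from workcell import readout, get_image, ctrl gives the robot as it stands.
- The arm moves only by the tool step_arm, never from a script. Its argument "targets" is a list that holds one entry, the list of rows, each a list of 7 numbers: the shift along the world's x, y, z as a fraction of full scale, then the turn, a rotation vector about the world's x, y, z as a fraction of full scale, then the opening, from 0 (shut) to 1 (fully open). In form: [[[dx, dy, dz, wx, wy, wz, claw], ...]]. A call has exactly 5 rows; each row shifts and turns the commanded pose from where the row before left it; what a row does not reach is not made up. Full scale, the value 1, is 0.05 m for a shift and 4 degrees for a turn. A row lasts 1/8 s, in which the tool goes at most 62.5 mm and 10.7 degrees, less where a joint would pass 70% of its speed; a pose out of reach is approached as far as the arm can. A call with a number of a shift or a turn outside -1 to 1 is refused whole. A call with a gripper value outside its range is refused whole. The fingers move at their own pace and stop on an object; the grip force is fixed at half the most. Time passes only in rows, so rows that do not move let the fingers close, or fill a call up. It gives the time, the measured TCP pose, the force, the opening and the grip force at its end, in the units of the state.
- readout.get_obs(): the state, without advancing time (a new reading comes with each control period).
- get_image(name): name is "scene" or "top" or "wrist"; returns a dict with "pixels" (384x512x3 uint8, red, green, blue), "intrinsics" (3x3 intrinsics, pixels), "extrinsics" (4x4, takes a point from world to camera coordinates). Camera axes: x right, y down, z forward; pixel columns grow to the right and rows downward; lengths in mm; the calibration is good to about 2 mm. A picture is of the moment at which its call begins. There is no depth.
- ctrl.close_job(): hands the job in; it is judged then, once.
The state is a dict: "t": time; "qpos": joint angles; "qvel": joint speeds; "joint_torque": joint torques, N m; "ee_pos": TCP position; "orientation": TCP orientation; "ft_force": force on the tool from outside, world axes, zero at the start; "moment": the same for the moment, N m; "width": finger opening in mm; "grasp_force": force on a finger pad.
Only numpy, scipy, OpenCV 4.12 (cv2) and the standard library are available. Lean on these libraries where they do the work, as an engineer would, in place of code of your own. Each camera call takes 0.05 s, during which the arm holds its last target. There are 200 camera calls.

### The job

The tray of cells on the counting scale is ready to be counted and ticketed: with a fingertip lightly tap the scale's count key (fourth from the left, next to the wide key), then its print key (the wide one at the right-hand end of the row), and last the feed key on the ticket printer (the oblong one on its top), each pushed well in but not slammed against its stop, and let right back up before the next. Press no other key, do not touch the weighing pan or what stands on it while it weighs, and leave the loose cells standing where they are; nothing is to be picked up.

Things in the scene. Friction and masses are not known exactly. Their poses are not given: they have to be found in the camera images.
- scale: white counting scale, 310 wide (y), 330 deep (x), fixed. Origin: centre of its footprint; x points from key panel to pan, y to the operator's left. The panel slopes 15 degrees, from 50 mm high at its front edge (x -165) up to 77 mm (x -65), with one row of five grey keys, left to right: round power, zero, tare, count, wide print; behind them three display windows
- pan: the scale's steel weighing pan, 222 x 300 mm, 7 mm thick, top 95 mm above the counter; origin: centre of its underside. Its front edge is 79 mm behind the middle of the key row. Not to be touched
- count_key_top (a point): count key of the scale: 26 mm wide, 22 mm deep, fourth from the left, next to the wide print key; top about 66 mm above the counter. Point: centre of the key's top face (moves with it); z axis out of the key, x away from the operator, y to the left. Along the row the nearest edges of the keys to its left and right are 35 mm from its centre
- print_key_top (a point): print key of the scale: the only wide key, 56 mm wide, 22 mm deep, at the right-hand end of the row, its centre 63 mm right of the count key's. Point: centre of the key's top face (moves with it); z axis out of the key, x away from the operator, y to the left
- printer: white desktop ticket printer, 150 wide (y), 200 deep (x), 140 high, fixed beside the scale on either side. Origin: centre of its footprint; x points from its ticket slot to its rear, y to the operator's left. The front 80 mm of its top is a flat deck 85 mm high with two grey keys; behind it (from x -20) rises the round roll cover
- feed_key_top (a point): paper-feed key of the printer: the oblong key, 46 mm wide, 20 mm deep, on the right half of the deck, level, top 93.5 mm above the counter. Point: centre of the key's top face (moves with it); z axis out of the key, x away from the operator, y to the left
- count_key (a joint): press of the count key: 0 = up, 0.006 = fully down (m). It sinks square to its face (against the z axis of count_key_top): 6 mm of travel, 1 N to start it, 4 N at 2 mm where it acts, 7 N at 4 mm, 10 N fully down, then a hard stop; springs back when let go. Its cap stands 8.5 mm proud of the panel when up, 2.5 mm when down
- print_key (a joint): press of the print key; values, travel, spring and height of cap as for count_key
- feed_key (a joint): press of the feed key; values, travel, spring and height of cap as for count_key; it sinks straight down
- power_key (a joint): scale's power key: round, 22 mm, at the left-hand end of the row (scale frame y +112 mm); 0 = up, 0.006 = fully down (m); not to be pressed
- zero_key (a joint): scale's zero key: 26 mm wide, second from the left (y +67 mm); 0 = up, 0.006 = fully down (m); not to be pressed
- tare_key (a joint): scale's tare key: 26 mm wide, third from the left (y +19 mm), 48 mm left of the count key; 0 = up, 0.006 = fully down (m); not to be pressed
- printer_power_key (a joint): printer's power key: round, 18 mm, on the left half of the printer's deck, 70 mm left of the feed key; 0 = up, 0.006 = fully down (m); not to be pressed
- sample_tray: clear open tray, 125 x 215 x 35 mm high, loose on the rear part of the pan with five cells standing in it; origin: centre of its underside. Leave alone.
- tray_cell0: steel cylindrical cell, 26 mm across, 65 mm high, standing in the tray on the pan; origin: centre of its underside. Leave alone.
- tray_cell1: steel cylindrical cell, 32 mm across, 70 mm high, standing in the tray on the pan; origin: centre of its underside. Leave alone.
- tray_cell2: steel cylindrical cell, 26 mm across, 65 mm high, standing in the tray on the pan; origin: centre of its underside. Leave alone.
- tray_cell3: steel cylindrical cell, 32 mm across, 70 mm high, standing in the tray on the pan; origin: centre of its underside. Leave alone.
- tray_cell4: steel cylindrical cell, 26 mm across, 65 mm high, standing in the tray on the pan; origin: centre of its underside. Leave alone.
- cell_a: steel cylindrical cell, 32 mm across, 70 mm high, standing loose on the counter in front of the scale's key panel, left; origin: centre of its underside. Leave alone.
- cell_b: steel cylindrical cell, 26 mm across, 65 mm high, standing loose on the counter in front of the scale's key panel, right; origin: centre of its underside. Leave alone.
- cell_c: steel cylindrical cell, 26 mm across, 65 mm high, standing loose on the counter in front of the printer; origin: centre of its underside. Leave alone.

How it is judged:
By the outcome, as a careful person would: the job done as asked, in the order asked, and still so for the second after the job is handed in, with the robot touching nothing.
It also fails if it takes over 54 s, if anything falls off the work surface, if the arm or the gripper's body presses on something with over 40 N, if the wrist force passes 120 N, or if a joint passes its speed limit or range.

## Working session

There is one attempt and no reset: what is moved stays moved. The work goes in short steps, Python scripts to look and compute and a tool call to move; the robot and the scene stay as the last step left them, time stands still between calls to the robot, and variables do not carry over. Pictures are saved under pics/ and viewed, at most 10 in all, crops included, and the job is handed in when it is done.

Besides the shell and the picture viewer there is one more tool, called by a JSON object that holds its "name" and its "arguments", one argument or row to a line. step_arm: Moves the arm, as the interface text tells. Shift numbers are shares of 0.05 m and turn numbers shares of 4 degrees, none past 1 either way. Its arguments: {"type":"object","properties":{"targets":{"type":"array"}},"required":["targets"]}

```bash
mkdir -p pics
python3 - <<'E'
from workcell import readout,get_image
import cv2,numpy as np
o=readout.get_obs();print(o['t'],o['ee_pos'],o['orientation'],o['ft_force'],o['width'])
for n in("scene","top"):
    d=get_image(n);np.savez(f'pics/{n}.npz',**d)
    cv2.imwrite(f'pics/{n}.png',cv2.resize(d['pixels'][:,:,::-1],(796,597),interpolation=cv2.INTER_CUBIC))
    E=d['extrinsics'];print(n,d['intrinsics'].tolist(),np.round(E,3).tolist(),-E[:3,:3].T@E[:3,3])
E
```

```text
0.0 [ 276.1375149  -560.36713507  403.88493142] [-3.05812287e+00 -7.12569393e-01  5.82422780e-04] [-0.36885542  0.55477304 -0.96769767] 87.50740393403947
scene [[354.66729569680575, 0.0, 260.3113900205965], [0.0, 354.66729569680575, 191.25447549680746], [0.0, 0.0, 1.0]] [[-0.37, 0.929, 0.006, 212.273], [0.721, 0.291, -0.629, -345.209], [-0.586, -0.228, -0.777, 1245.192], [0.0, 0.0, 0.0, 1.0]] [1057.30577243  187.73877379  749.39314358]
top [[446.49307537320544, 0.0, 257.30729691066847], [0.0, 446.49307537320544, 193.2784061475835], [0.0, 0.0, 1.0]] [[-0.021, -1.0, 0.015, -14.963], [-0.985, 0.018, -0.171, 589.902], [0.171, -0.018, -0.985, 1277.907], [0.0, 0.0, 0.0, 1.0]] [ 362.77671478   -2.56364662 1360.01531058]
```

View pics/top.png

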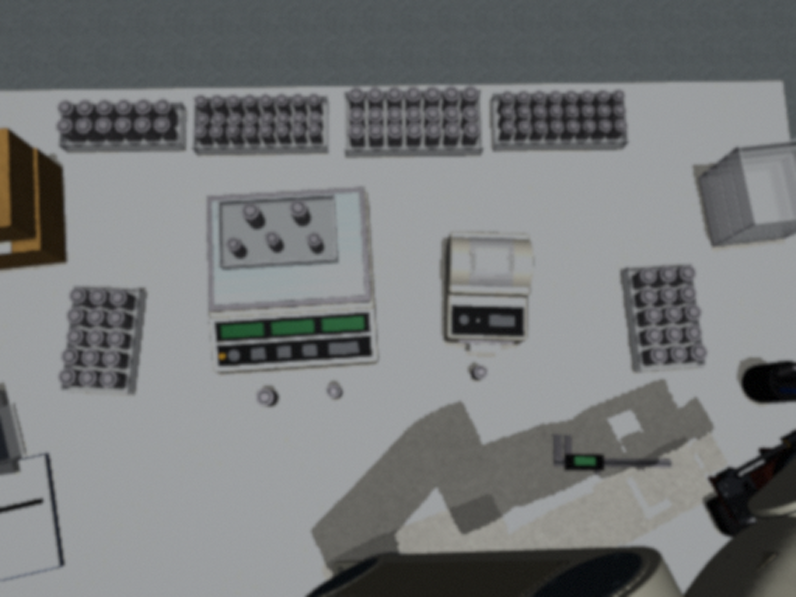

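View pics/scene.png

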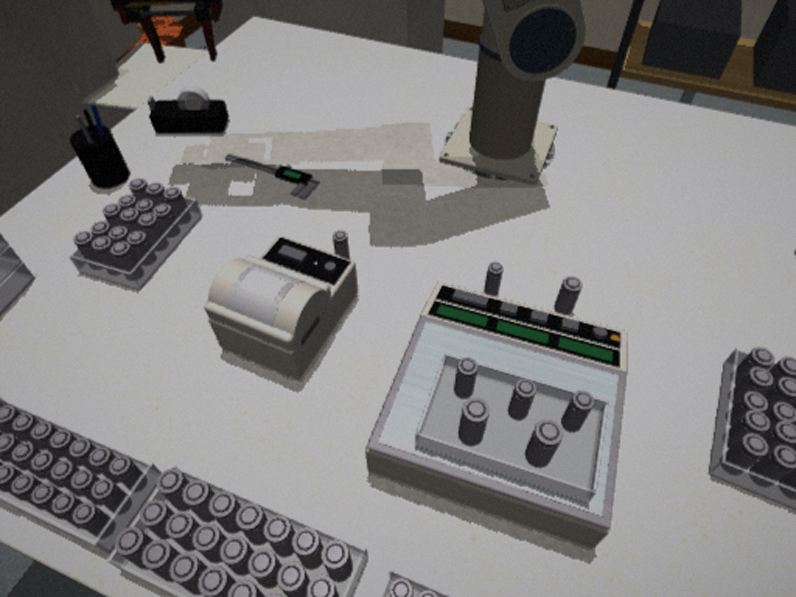

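The top view shows the key row running left to right, at view pixels: power (234,355), zero (258,353), tare (284,352), count (310,350) and print (344,348). The feed key is at (502,321). Cells stand at (267,397), (335,391) and (478,371). The scene view shows the same layout. Next I'll refine the key centres by blob detection.

```bash
cat > h.py <<'E'
import numpy as np,cv2
def ray(d,uv,z):
    K,E=d['intrinsics'],d['extrinsics'];R=E[:3,:3];c=-R.T@E[:3,3]
    v=R.T@np.linalg.inv(K)@np.array([uv[0],uv[1],1.]);return c+v*(z-c[2])/v[2]
def proj(d,p):
    q=d['extrinsics'][:3,:3]@np.asarray(p,float)+d['extrinsics'][:3,3];q=d['intrinsics']@q;return q[:2]/q[2]
def blob(d,uv,r=(14,9)):
    u,v=np.round(uv).astype(int);g=d['pixels'].astype(float).mean(2)
    S=8;x0,y0=u-r[0],v-r[1];c=g[y0:v+r[1]+1,x0:u+r[0]+1]
    C=cv2.resize(c,None,fx=S,fy=S,interpolation=cv2.INTER_CUBIC)
    mid=(C.min()+g[v-1:v+2,u-1:u+2].mean())/2
    n,l,s,ce=cv2.connectedComponentsWithStats(((C>mid)).astype(np.uint8))
    k=l[int((v-y0+.5)*S),int((u-x0+.5)*S)]
    return (ce[k]+.5)/S-.5+[x0,y0], s[k][2:4]/S
E
python3 - <<'E'
from h import *
f=512/796
P={}
for n,pts in dict(top=dict(zero=(258,353),tare=(284,352),count=(310,350),prnt=(344,348),feed=(502,321)),
  scene=dict(zero=(568,324),tare=(540,317),count=(510,310),prnt=(465,298),feed=(292,254))).items():
    d=dict(np.load(f'pics/{n}.npz'))
    for k,p in pts.items():
        r={'prnt':(14,7),'feed':(11,7)}.get(k,(7,7))
        b,s=blob(d,np.array(p)*f,r);P[n,k]=ray(d,b,93.5 if k=='feed' else 66)
        print(n,k,b.round(1),s,P[n,k].round(1))
    for k,p,z in(dict(cellb=((335,386),(65)),cella=((267,393),70),cellc=((479,369),65)).items() if 0 else []):pass
d=dict(np.load('pics/top.npz'))
for p,z in(((336,388),65),((267,394),70),((478,368),65)):print('cell',ray(d,np.array(p)*f,z).round(0))
# panel crops
for n,(x,y,w,h) in dict(top=(130,190,220,65),scene=(150,140,260,100)).items():
    im=np.load(f'pics/{n}.npz')['pixels'][y:y+h,x:x+w,::-1]
    cv2.imwrite(f'pics/c{n}.png',cv2.resize(im,None,fx=3,fy=3,interpolation=cv2.INTER_CUBIC))
E
```

```text
top zero [165.7 227.1] [9.5  8.25] [492.4 241.   66. ]
top tare [182.4 225.9] [9.125 8.   ] [494.9 192.9  66. ]
top count [198.8 224.8] [9.625 7.75 ] [497.1 145.3  66. ]
top prnt [220.5 223.5] [19.625  8.75 ] [499.7  82.3  66. ]
top feed [322.3 205.9] [16.875  8.   ] [ 541.8 -211.7   93.5]
scene zero [366.3 205.4] [15.    11.375] [487.  239.7  66. ]
scene tare [347.4 200.9] [15.    10.625] [490.7 194.3  66. ]
scene count [328.  195.8] [15.  10.5] [492.9 146.6  66. ]
scene prnt [303.1 189.7] [23.75  12.625] [497.3  83.9  66. ]
scene feed [187.8 162.1] [18.625 10.5  ] [ 543.1 -211.4   93.5]
cell [425.  96.  65.]
cell [416. 222.  70.]
cell [ 457. -169.   65.]
```

The measurements hold up: pitches come out at 48, 47.6 and 63 mm against the given 48, 48 and 63. Scale yaw is about 2.6°, with count near (495.5,146), print near (499,83) and feed near (542,-211.5). I'll shut the gripper, turn it +28.8° about z, and tilt it 15° so it is square to the panel.

{"name": "step_arm", "arguments": {
  "targets": [
    [[0.157, 0.704, 0, 0, 0, 0.72, 0], [0.157, 0.704, 0, 0, 0, 0.72, 0], [0.157, 0.704, 0, 0, 0, 0.72, 0], [0.157, 0.704, 0, 0, 0, 0.72, 0], [0.157, 0.704, 0, 0, 0, 0.72, 0]]
  ]
}}

```text
t: 0.72
ee_pos: [315.5, -383.4, 404.4]
orientation: [-2.945, -1.093, 0.0]
ft_force: [0.3, 0.9, 0.9]
width: 41.4
grasp_force: 0.0
```

{"name": "step_arm", "arguments": {
  "targets": [
    [[0.157, 0.704, 0, 0, 0, 0.72, 0], [0.157, 0.704, 0, 0, 0, 0.72, 0], [0.157, 0.704, 0, 0, 0, 0.72, 0], [0.157, 0.704, 0, 0, 0, 0.72, 0], [0.157, 0.704, 0, 0, 0, 0.72, 0]]
  ]
}}

```text
t: 1.35
ee_pos: [354.7, -207.4, 404.6]
orientation: [-2.785, -1.453, 0.0]
ft_force: [0.7, 0.2, 0.2]
width: 0.5
grasp_force: 0.0
```

{"name": "step_arm", "arguments": {
  "targets": [
    [[0.157, 0.704, 0, 0.017, -0.375, 0, 0], [0.157, 0.704, 0, 0.017, -0.375, 0, 0], [0.157, 0.704, 0, 0.017, -0.375, 0, 0], [0.157, 0.704, 0, 0.017, -0.375, 0, 0], [0.157, 0.704, 0, 0.017, -0.375, 0, 0]]
  ]
}}

```text
t: 1.98
ee_pos: [394.0, -31.5, 404.6]
orientation: [2.732, 1.423, 0.185]
ft_force: [0.9, -1.1, -0.0]
width: 0.1
grasp_force: 0.0
```

{"name": "step_arm", "arguments": {
  "targets": [
    [[0.157, 0.704, -0.416, 0.017, -0.375, 0, 0], [0.157, 0.704, -0.416, 0.017, -0.375, 0, 0], [0.157, 0.704, -0.416, 0.017, -0.375, 0, 0], [0.157, 0.704, -0.416, 0.017, -0.375, 0, 0], [0.157, 0.704, -0.416, 0.017, -0.375, 0, 0]]
  ]
}}

```text
t: 2.6
ee_pos: [433.3, 144.6, 299.9]
orientation: [2.669, 1.391, 0.361]
ft_force: [-0.1, -0.8, 0.2]
width: 0.7
grasp_force: 0.0
```

{"name": "step_arm", "arguments": {
  "targets": [
    [[0, 0, 0, 0, 0, 0, 0], [0, 0, 0, 0, 0, 0, 0], [0, 0, 0, 0, 0, 0, 0], [0, 0, 0, 0, 0, 0, 0], [0, 0, 0, 0, 0, 0, 0]]
  ]
}}

```text
t: 3.22
ee_pos: [433.3, 142.9, 301.1]
orientation: [2.67, 1.389, 0.361]
ft_force: [0.7, 0.1, 0.5]
width: 0.2
grasp_force: 0.0
```

Run:
```python
from h import *
from workcell import readout,get_image
from scipy.spatial.transform import Rotation as R
o=readout.get_obs();r=R.from_rotvec(o['orientation']).as_matrix()
print(o['t'],o['ee_pos'],r.round(4).tolist(),o['ft_force'],o['width'],'tip',o['ee_pos']+182*r[:,2])
for n in('wrist','top'):
    d=get_image(n);np.savez(f'pics/{n}2.npz',**d)
    if n=='wrist':
        print([proj(d,p).round(1) for p in((495.5,146,66),(499,83,66),o['ee_pos']+182*r[:,2])])
        cv2.imwrite('pics/wrist2.png',cv2.resize(d['pixels'][:,:,::-1],(796,597),interpolation=cv2.INTER_CUBIC))
```

```text
3.225 [433.33516781 142.91031708 301.06051872] [[0.553, 0.7917, 0.2595], [0.818, -0.5752, 0.0117], [0.1585, 0.2058, -0.9657]] [0.72276673 0.13185312 0.50200549] 0.2036284946693417 tip [480.55612959 145.03930494 125.3060076 ]
[array([248.1, 204.2]), array([290.6, 255.7]), array([249.3, 231.3])]
```

View pics/wrist2.png

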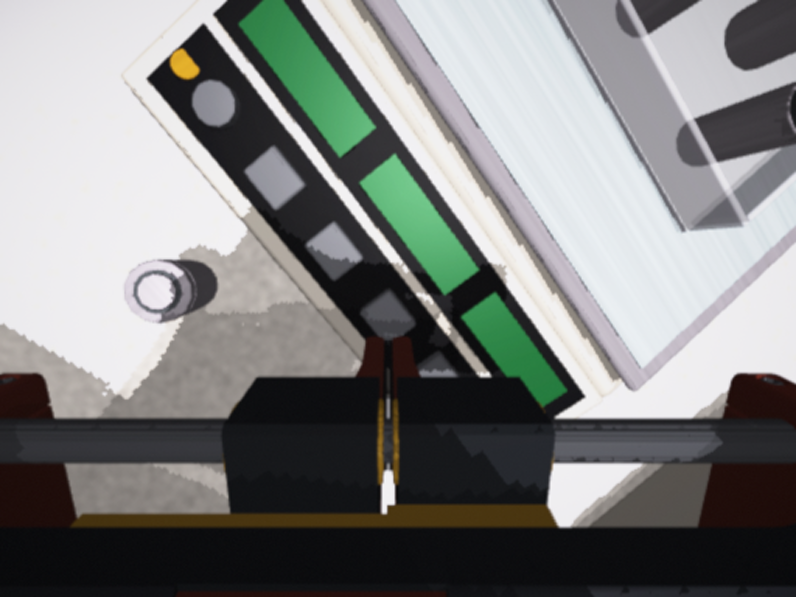

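The wrist view shows the count key at view (388,313), which is px (249.6,201.3), close to the predicted (248,204). The closing axis is about 52° off the row direction because I had the sign of the starting yaw wrong. I'll turn it back about the tool axis.

{"name": "step_arm", "arguments": {
  "targets": [
    [[0, 0, 0, 0.2255, 0.0104, -0.843, 0], [0, 0, 0, 0.2255, 0.0104, -0.843, 0], [0, 0, 0, 0.2255, 0.0104, -0.843, 0], [0, 0, 0, 0.2255, 0.0104, -0.843, 0], [0, 0, 0, 0.2255, 0.0104, -0.843, 0]]
  ]
}}

```text
t: 3.95
ee_pos: [433.3, 143.3, 300.7]
orientation: [2.883, 0.978, 0.385]
ft_force: [0.6, -0.8, -0.0]
width: 0.6
grasp_force: 0.0
```

{"name": "step_arm", "arguments": {
  "targets": [
    [[0, 0, 0, 0.2255, 0.0104, -0.843, 0], [0, 0, 0, 0.2255, 0.0104, -0.843, 0], [0, 0, 0, 0.2255, 0.0104, -0.843, 0], [0, 0, 0, 0.2255, 0.0104, -0.843, 0], [0, 0, 0, 0.2255, 0.0104, -0.843, 0]]
  ]
}}

```text
t: 4.58
ee_pos: [433.2, 143.3, 300.7]
orientation: [3.035, 0.535, 0.402]
ft_force: [-0.9, -0.4, -0.1]
width: 0.5
grasp_force: 0.0
```

{"name": "step_arm", "arguments": {
  "targets": [
    [[0, 0, 0, 0.2255, 0.0104, -0.843, 0], [0, 0, 0, 0.2255, 0.0104, -0.843, 0], [0, 0, 0, 0.2255, 0.0104, -0.843, 0], [0, 0, 0, 0.2255, 0.0104, -0.843, 0], [0, 0, 0, 0.2255, 0.0104, -0.843, 0]]
  ]
}}

```text
t: 5.2
ee_pos: [433.2, 143.3, 300.7]
orientation: [-3.108, -0.069, -0.409]
ft_force: [0.0, -0.5, -0.1]
width: 0.4
grasp_force: 0.0
```

{"name": "step_arm", "arguments": {
  "targets": [
    [[0, 0, 0, 0, 0, 0, 0], [0, 0, 0, 0, 0, 0, 0], [0, 0, 0, 0, 0, 0, 0], [0, 0, 0, 0, 0, 0, 0], [0, 0, 0, 0, 0, 0, 0]]
  ]
}}

```text
t: 5.82
ee_pos: [433.2, 143.4, 300.7]
orientation: [-3.108, -0.073, -0.409]
ft_force: [-0.2, -0.2, 0.5]
width: 0.5
grasp_force: 0.0
```

Run:
```python
from h import *
from workcell import readout,get_image
from scipy.spatial.transform import Rotation as R
o=readout.get_obs();r=R.from_rotvec(o['orientation']).as_matrix()
print(o['t'],o['ee_pos'],o['qpos'],r.round(4).tolist(),o['ft_force'],'tip',o['ee_pos']+182*r[:,2])
d=get_image('wrist');np.savez('pics/wrist3.npz',**d)
print([proj(d,p).round(1) for p in((492.4,194,66),(495.5,146,66),(499,83,66),o['ee_pos']+182*r[:,2])])
cv2.imwrite('pics/wrist3.png',cv2.resize(d['pixels'][:,:,::-1],(796,597),interpolation=cv2.INTER_CUBIC))
```

```text
5.825 [433.24568357 143.39127893 300.66124492] [ 0.31273719  0.31746657  2.13450493 -0.16114103  0.44188753  1.97397698] [[0.9649, 0.0466, 0.2585], [0.0452, -0.9989, 0.0115], [0.2587, 0.0006, -0.9659]] [-0.21229285 -0.16340085  0.52929314] tip [480.29094479 145.47902313 124.85912684]
[array([193.5, 205.9]), array([248.7, 204.9]), array([321.1, 204.3]), array([248.3, 231.7])]
```

View pics/wrist3.png

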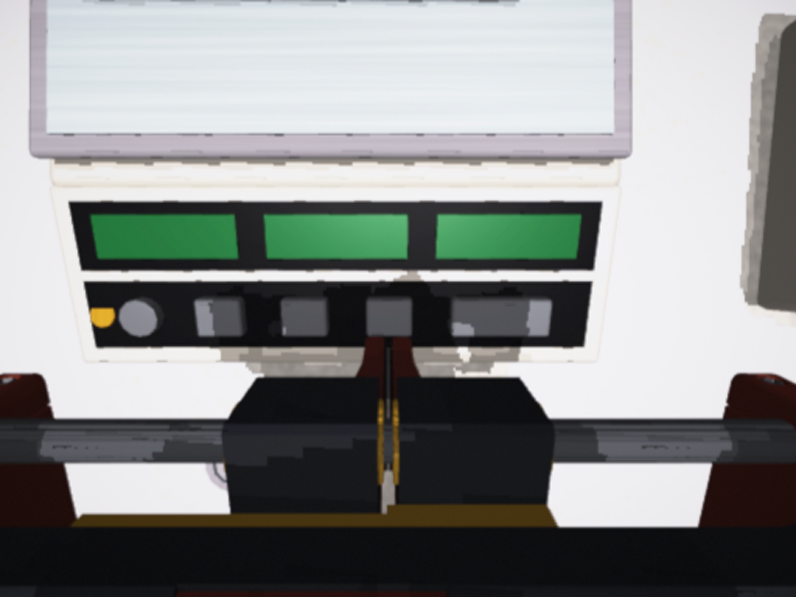

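The tool is now square to the row. The count key is at view (389,317), about 1 mm from the prediction, and print is at (501,317). That refines count to (496.5,145) and print to (499.5,82). Next I'll descend along the key normal to about a 10 mm gap, then to about 3 mm.

{"name": "step_arm", "arguments": {
  "targets": [
    [[0.0544, -0.0024, -0.197, 0, 0, 0, 0], [0.0544, -0.0024, -0.197, 0, 0, 0, 0], [0.0544, -0.0024, -0.197, 0, 0, 0, 0], [0.0544, -0.0024, -0.197, 0, 0, 0, 0], [0.0544, -0.0024, -0.197, 0, 0, 0, 0]]
  ]
}}

```text
t: 6.5
ee_pos: [447.0, 142.7, 250.5]
orientation: [-3.109, -0.072, -0.409]
ft_force: [-0.4, 0.1, 0.2]
width: 0.6
grasp_force: 0.0
```

{"name": "step_arm", "arguments": {
  "targets": [
    [[0.009, 0.0004, -0.034, 0, 0, 0, 0], [0.009, 0.0004, -0.034, 0, 0, 0, 0], [0.009, 0.0004, -0.034, 0, 0, 0, 0], [0.009, 0.0004, -0.034, 0, 0, 0, 0], [0, 0, 0, 0, 0, 0, 0]]
  ]
}}

```text
t: 7.12
ee_pos: [448.7, 142.9, 244.7]
orientation: [-3.108, -0.072, -0.409]
ft_force: [-0.8, 0.4, 0.0]
width: 0.6
grasp_force: 0.0
```

```bash
cat > tip.py <<'E'
from h import *
import sys
from workcell import readout,get_image
from scipy.spatial.transform import Rotation as R
o=readout.get_obs();r=R.from_rotvec(o['orientation']).as_matrix();t=o['ee_pos']+182*r[:,2]
k=np.array(eval(sys.argv[1]));print(o['t'],o['ee_pos'].round(2),'f.n',-o['ft_force']@r[:,2],'tip',t.round(2),'gap',(k-t)@r[:,2],'lat x,y',(k-t)@r[:,0],(k-t)@r[:,1])
E
python3 tip.py '(496.5,145,66)'
python3 - <<'E'
from h import *
from workcell import get_image
d=get_image('scene');np.savez('pics/s4.npz',**d)
cv2.imwrite('pics/s4.png',cv2.resize(d['pixels'][150:240,250:390,::-1],None,fx=5,fy=5,interpolation=cv2.INTER_CUBIC))
E
```

```text
7.125 [448.66 142.86 244.68] f.n 0.2329094967758727 tip [495.74 144.96  68.88] gap 2.9814649148115056 lat x,y -0.005941008358739452 -0.009451639414616856
```

View pics/s4.png

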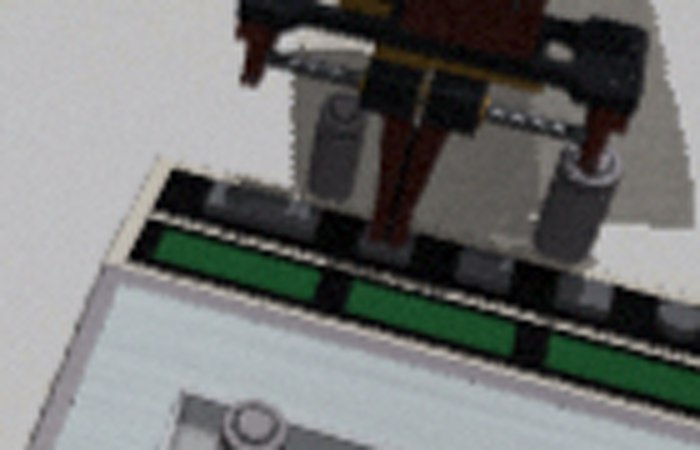

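The crop shows the closed fingertips over the count key at crop (390,240), with the print key at (262,205) clear. I'll press now in 1 mm steps.

{"name": "step_arm", "arguments": {
  "targets": [
    [[0.0052, 0.0002, -0.0193, 0, 0, 0, 0], [0.0052, 0.0002, -0.0193, 0, 0, 0, 0], [0.0052, 0.0002, -0.0193, 0, 0, 0, 0], [0.0052, 0.0002, -0.0193, 0, 0, 0, 0], [0.0052, 0.0002, -0.0193, 0, 0, 0, 0]]
  ]
}}

```text
t: 7.8
ee_pos: [450.0, 142.9, 239.9]
orientation: [-3.108, -0.072, -0.409]
ft_force: [-2.9, 0.8, 5.5]
width: 0.7
grasp_force: 2.4
```

```bash
python3 tip.py '(496.5,145,66)'
```

```text
7.8 [449.95 142.91 239.87] f.n 6.030144130322782 tip [497.03 145.    64.08] gap -1.9928335206280967 lat x,y -0.013767776338964699 -0.01966373456304941
```

The normal force is 6.0 N, so the key is about 3.3 mm in. I'll go 0.8 mm further and then release.

{"name": "step_arm", "arguments": {
  "targets": [
    [[0.0021, 0.0001, -0.0077, 0, 0, 0, 0], [0.0021, 0.0001, -0.0077, 0, 0, 0, 0], [0, 0, 0, 0, 0, 0, 0], [0, 0, 0, 0, 0, 0, 0], [0, 0, 0, 0, 0, 0, 0]]
  ]
}}

```text
t: 8.43
ee_pos: [450.1, 142.9, 239.2]
orientation: [-3.108, -0.072, -0.409]
ft_force: [-0.9, 0.5, 5.7]
width: 0.6
grasp_force: 3.0
```

```bash
python3 tip.py '(496.5,145,66)'
```

```text
8.425 [450.13 142.93 239.17] f.n 5.740893569414196 tip [497.21 145.02  63.37] gap -2.7206270734090943 lat x,y -0.004373584094064742 -0.007284551197377514
```

{"name": "step_arm", "arguments": {
  "targets": [
    [[-0.0207, -0.001, 0.0773, 0, 0, 0, 0], [-0.0207, -0.001, 0.0773, 0, 0, 0, 0], [-0.0207, -0.001, 0.0773, 0, 0, 0, 0], [-0.0207, -0.001, 0.0773, 0, 0, 0, 0], [-0.0207, -0.001, 0.0773, 0, 0, 0, 0]]
  ]
}}

```text
t: 9.05
ee_pos: [444.9, 142.7, 258.6]
orientation: [-3.108, -0.072, -0.409]
ft_force: [-0.3, -0.3, 0.6]
width: 0.6
grasp_force: 0.0
```

```bash
python3 tip.py '(499.5,82,66)'
```

```text
9.05 [444.89 142.66 258.63] f.n 0.6281469208135889 tip [491.94 144.75  82.83] gap 17.49373476139401 lat x,y 0.11614752062033507 63.02123451268995
```

Count was pressed about 3 mm in (5.7 N, past its 2 mm acting point) and released. Next is print, 63 mm along the row.

{"name": "step_arm", "arguments": {
  "targets": [
    [[0.0117, -0.2518, 0, 0, 0, 0, 0], [0.0117, -0.2518, 0, 0, 0, 0, 0], [0.0117, -0.2518, 0, 0, 0, 0, 0], [0.0117, -0.2518, 0, 0, 0, 0, 0], [0.0117, -0.2518, 0, 0, 0, 0, 0]]
  ]
}}

```text
t: 9.68
ee_pos: [447.9, 79.3, 258.5]
orientation: [-3.108, -0.072, -0.409]
ft_force: [0.2, -0.4, -0.4]
width: 0.3
grasp_force: 0.0
```

{"name": "step_arm", "arguments": {
  "targets": [
    [[0.018, 0.0007, -0.07, 0, 0, 0, 0], [0.018, 0.0007, -0.07, 0, 0, 0, 0], [0.018, 0.0007, -0.07, 0, 0, 0, 0], [0.018, 0.0007, -0.07, 0, 0, 0, 0], [0, 0, 0, 0, 0, 0, 0]]
  ]
}}

```text
t: 10.3
ee_pos: [451.5, 80.1, 244.0]
orientation: [-3.109, -0.073, -0.408]
ft_force: [0.3, -0.7, 0.5]
width: 0.1
grasp_force: 0.0
```

```bash
python3 tip.py '(499.5,82,66)'
```

```text
10.3 [451.47  80.05 243.99] f.n 0.454233853941214 tip [498.41  82.14  68.16] gap 2.3655332542060465 lat x,y 0.48795486952231737 0.19055117521914233
```

{"name": "step_arm", "arguments": {
  "targets": [
    [[0.0057, 0.0002, -0.0213, 0, 0, 0, 0], [0.0057, 0.0002, -0.0213, 0, 0, 0, 0], [0.0057, 0.0002, -0.0213, 0, 0, 0, 0], [0.0057, 0.0002, -0.0213, 0, 0, 0, 0], [0.0057, 0.0002, -0.0213, 0, 0, 0, 0]]
  ]
}}

```text
t: 10.92
ee_pos: [453.0, 79.9, 239.2]
orientation: [-3.108, -0.072, -0.41]
ft_force: [-2.5, 1.5, 5.9]
width: 0.4
grasp_force: 3.0
```

{"name": "step_arm", "arguments": {
  "targets": [
    [[0.0013, 0, -0.0048, 0, 0, 0, 0], [0.0013, 0, -0.0048, 0, 0, 0, 0], [0, 0, 0, 0, 0, 0, 0], [0, 0, 0, 0, 0, 0, 0], [0, 0, 0, 0, 0, 0, 0]]
  ]
}}

```text
t: 11.55
ee_pos: [453.0, 79.9, 238.7]
orientation: [-3.108, -0.072, -0.41]
ft_force: [-2.4, 0.4, 5.6]
width: 0.7
grasp_force: 3.3
```

```bash
python3 tip.py '(499.5,82,66)'
```

```text
11.55 [453.04  79.95 238.73] f.n 6.013363796697166 tip [500.13  82.04  62.94] gap -3.122906843443351 lat x,y 0.18689088003835852 0.017241973777561193
```

Print was pressed about 3.4 mm in (6.0 N). I'll release it, raise the arm, bring the tool upright, and go over the feed key.

{"name": "step_arm", "arguments": {
  "targets": [
    [[-0.0207, -0.001, 0.0773, 0, 0, 0, 0], [-0.0207, -0.001, 0.0773, 0, 0, 0, 0], [-0.0207, -0.001, 0.0773, 0, 0, 0, 0], [-0.0207, -0.001, 0.0773, 0, 0, 0, 0], [-0.0207, -0.001, 0.0773, 0, 0, 0, 0]]
  ]
}}

```text
t: 12.18
ee_pos: [447.8, 79.6, 258.1]
orientation: [-3.108, -0.072, -0.409]
ft_force: [-0.0, -0.5, 0.7]
width: 0.5
grasp_force: 0.0
```

{"name": "step_arm", "arguments": {
  "targets": [
    [[0.188, -0.582, 0.31, -0.017, 0.375, 0, 0], [0.188, -0.582, 0.31, -0.017, 0.375, 0, 0], [0.188, -0.582, 0.31, -0.017, 0.375, 0, 0], [0.188, -0.582, 0.31, -0.017, 0.375, 0, 0], [0.188, -0.582, 0.31, -0.017, 0.375, 0, 0]]
  ]
}}

```text
t: 12.8
ee_pos: [494.9, -66.8, 336.1]
orientation: [-3.131, -0.073, -0.204]
ft_force: [-0.3, 0.8, -0.1]
width: 0.5
grasp_force: 0.0
```

{"name": "step_arm", "arguments": {
  "targets": [
    [[0.188, -0.582, 0, -0.017, 0.375, 0, 0], [0.188, -0.582, 0, -0.017, 0.375, 0, 0], [0.188, -0.582, 0, -0.017, 0.375, 0, 0], [0.188, -0.582, 0, -0.017, 0.375, 0, 0], [0.188, -0.582, 0, -0.017, 0.375, 0, 0]]
  ]
}}

```text
t: 13.42
ee_pos: [542.0, -212.3, 335.4]
orientation: [3.141, 0.073, -0.002]
ft_force: [-0.2, 0.9, -0.3]
width: 0.5
grasp_force: 0.0
```

{"name": "step_arm", "arguments": {
  "targets": [
    [[0, 0, 0, 0, 0, 0, 0], [0, 0, 0, 0, 0, 0, 0], [0, 0, 0, 0, 0, 0, 0], [0, 0, 0, 0, 0, 0, 0], [0, 0, 0, 0, 0, 0, 0]]
  ]
}}

```text
t: 14.05
ee_pos: [541.8, -210.9, 335.5]
orientation: [3.14, 0.074, -0.0]
ft_force: [-0.3, 0.7, -0.4]
width: 0.2
grasp_force: 0.0
```

```bash
python3 tip.py '(542.3,-211.5,93.5)'
python3 - <<'E'
from h import *
from workcell import get_image
d=get_image('wrist')
print(proj(d,(542.3,-211.5,93.5)))
cv2.imwrite('pics/w5.png',cv2.resize(d['pixels'][:,:,::-1],(796,597),interpolation=cv2.INTER_CUBIC))
E
```

```text
14.05 [ 541.83 -210.87  335.48] f.n -0.4140188044297808 tip [ 541.78 -210.92  153.48] gap 59.983791534347645 lat x,y 0.5061092210694657 0.5927979993525129
[249.20562162 204.11892976]
```

View pics/w5.png

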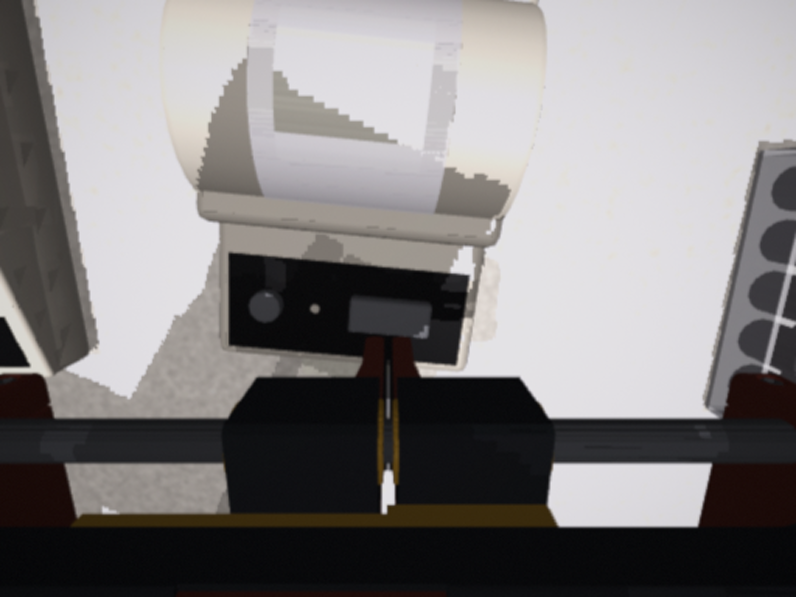

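The feed key is at view (390,317), px (250.5,203.9), within 1 mm of the prediction. The roll cover stands clear behind it. Descending.

{"name": "step_arm", "arguments": {
  "targets": [
    [[0.002, -0.005, -0.2, 0, 0, 0, 0], [0.002, -0.005, -0.2, 0, 0, 0, 0], [0.002, -0.005, -0.2, 0, 0, 0, 0], [0.002, -0.005, -0.2, 0, 0, 0, 0], [0.002, -0.005, -0.2, 0, 0, 0, 0]]
  ]
}}

```text
t: 14.72
ee_pos: [542.3, -212.6, 284.5]
orientation: [3.141, 0.073, -0.001]
ft_force: [-0.1, 0.3, 0.1]
width: 0.6
grasp_force: 0.0
```

{"name": "step_arm", "arguments": {
  "targets": [
    [[0, 0, -0.036, 0, 0, 0, 0], [0, 0, -0.036, 0, 0, 0, 0], [0, 0, -0.036, 0, 0, 0, 0], [0, 0, -0.036, 0, 0, 0, 0], [0, 0, 0, 0, 0, 0, 0]]
  ]
}}

```text
t: 15.35
ee_pos: [542.4, -212.6, 278.2]
orientation: [3.14, 0.073, -0.0]
ft_force: [-0.2, 0.0, 0.9]
width: 0.6
grasp_force: 0.0
```

```bash
python3 tip.py '(542.3,-212.2,93.5)'
```

```text
15.35 [ 542.36 -212.59  278.21] f.n 0.915311632858023 tip [ 542.32 -212.64   96.21] gap 2.7082531621886443 lat x,y 0.003941881798507837 -0.4439186999463071
```

Pressing 6 mm in total, checking on the way.

{"name": "step_arm", "arguments": {
  "targets": [
    [[0, 0, -0.021, 0, 0, 0, 0], [0, 0, -0.021, 0, 0, 0, 0], [0, 0, -0.021, 0, 0, 0, 0], [0, 0, -0.021, 0, 0, 0, 0], [0, 0, -0.021, 0, 0, 0, 0]]
  ]
}}

```text
t: 15.98
ee_pos: [542.4, -212.6, 273.1]
orientation: [3.14, 0.073, -0.0]
ft_force: [-0.9, 0.4, 5.5]
width: 0.6
grasp_force: 2.5
```

{"name": "step_arm", "arguments": {
  "targets": [
    [[0, 0, -0.01, 0, 0, 0, 0], [0, 0, -0.01, 0, 0, 0, 0], [0, 0, 0, 0, 0, 0, 0], [0, 0, 0, 0, 0, 0, 0], [0, 0, 0, 0, 0, 0, 0]]
  ]
}}

```text
t: 16.6
ee_pos: [542.4, -212.6, 272.3]
orientation: [3.14, 0.073, -0.0]
ft_force: [-1.4, 0.6, 6.4]
width: 0.6
grasp_force: 3.1
```

```bash
python3 tip.py '(542.3,-212.2,93.5)'
```

```text
16.6 [ 542.44 -212.62  272.32] f.n 6.397718050636584 tip [ 542.43 -212.69   90.32] gap -3.184353661492835 lat x,y -0.10254368804713293 -0.4921927932727253
```

The reading is 6.4 N at about 3.5 mm. Now I'll release straight up and check the cells.

{"name": "step_arm", "arguments": {
  "targets": [
    [[0, 0, 0.1, 0, 0, 0, 0], [0, 0, 0.2, 0, 0, 0, 0], [0, 0, 0.3, 0, 0, 0, 0], [0, 0, 0.4, 0, 0, 0, 0], [0, 0, 0.4, 0, 0, 0, 0]]
  ]
}}

```text
t: 17.23
ee_pos: [542.4, -212.6, 343.4]
orientation: [3.14, 0.073, 0.0]
ft_force: [-0.8, 0.2, 0.5]
width: 0.5
grasp_force: 0.0
```

{"name": "step_arm", "arguments": {
  "targets": [
    [[0, 0, 0.3, 0, 0, 0, 0], [0, 0, 0.1, 0, 0, 0, 0], [0, 0, 0, 0, 0, 0, 0], [0, 0, 0, 0, 0, 0, 0], [0, 0, 0, 0, 0, 0, 0]]
  ]
}}

```text
t: 17.85
ee_pos: [542.2, -212.5, 361.2]
orientation: [-3.14, -0.073, 0.002]
ft_force: [0.3, 0.6, -0.2]
width: 0.2
grasp_force: 0.0
```

Run:
```python
from h import *
from workcell import get_image
d=get_image('scene')
cv2.imwrite('pics/end.png',cv2.resize(d['pixels'][:,:,::-1],(796,597),interpolation=cv2.INTER_CUBIC))
```

```text
(no output)
```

View pics/end.png

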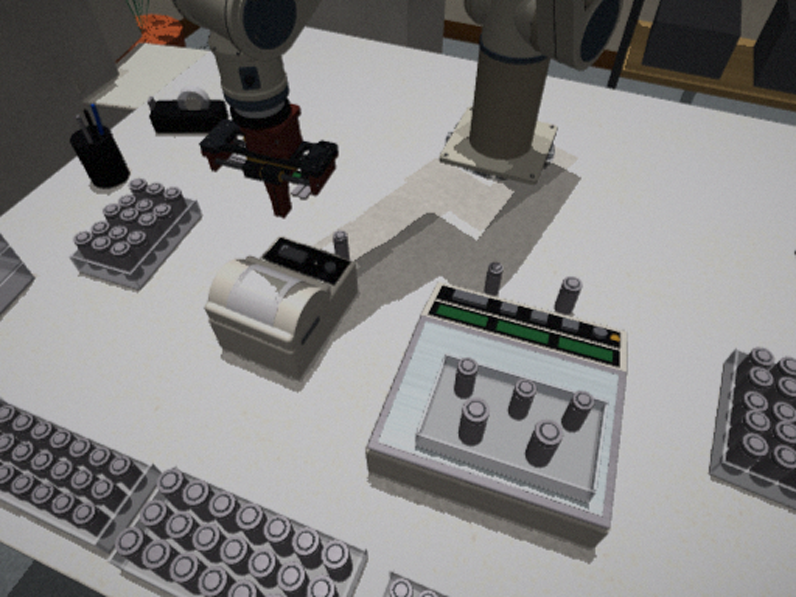

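The loose cells at (495,278), (569,295) and (341,243) and the tray cells all stand where they were, and the gripper is clear of everything.

```bash
python3 -c "
from workcell import ctrl;print(ctrl.close_job())"
```

```text
the job is handed in; nothing more can be done
None
```

I pressed count, print and feed in that order, each about 3 to 3.5 mm in by force reading (about 6 N) and let right back up; no other key, pan or cell was touched as far as the pictures show, and the job is handed in (no verdict was returned).

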